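# Match donated dishes with their lids

### The job

On the charity shop's sorting table, put each of the three white dishes' own lid on it, plug down and fully seated so that it lies flat on the rim all round; the oblong lid is jammed across the donation chute, so push it back up the slope until its ends are clear of the lips and lift it out. Set the lids down gently rather than dropping them, and leave the dishes, the odd small round lid and everything else where they stand.

Things in the scene. Friction and masses are not known exactly. Their poses are not given: they have to be found in the camera images.
- dish_round: round open dish, 110 mm outside diameter, 70 mm tall, 6 mm wall. Loose, white stoneware. Origin at the centre of its underside, z up through the mouth.
- dish_square: square open dish, 104 x 104 mm outside, 60 mm tall, 6 mm wall, sides along its x and y. Loose, white stoneware. Origin at the centre of its underside, z up through the mouth.
- dish_oblong: oblong open dish, 92 mm (its x) by 136 mm (its y) outside, 55 mm tall, 6 mm wall. Loose, white stoneware. Origin at the centre of its underside, z up through the mouth.
- lid_round: lid of the round dish: round plate 110 mm diameter, plug 88 mm diameter (5 mm play all round), round handle 30 mm diameter. Loose, white stoneware with a dark wooden handle. From the underside up: plug 10 mm deep, plate 8 mm thick, handle 30 mm tall (total 48 mm). It lies plug down. Origin at the centre of the plug's underside, z up through the handle.
- lid_square: lid of the square dish: square plate 104 x 104 mm, plug 83 x 83 mm (4.5 mm play all round), square handle 28 x 28 mm; sides along its x and y. Loose, white stoneware with a dark wooden handle. From the underside up: plug 10 mm deep, plate 8 mm thick, handle 30 mm tall (total 48 mm). It lies plug down. Origin at the centre of the plug's underside, z up through the handle.
- lid_oblong: lid of the oblong dish: plate 92 mm (its x) by 136 mm (its y), plug 71 x 115 mm (4.5 mm play all round), bar handle 16 mm (x) by 50 mm (y). Starts jammed across the chute, plug on its floor, x up the slope. Loose, white stoneware with a dark wooden handle. From the underside up: plug 10 mm deep, plate 8 mm thick, handle 30 mm tall (total 48 mm). Origin at the centre of the plug's underside, z up through the handle.
- lid_spare: odd round lid, plate 84 mm diameter, plug 64 mm, the same round handle 30 mm diameter: its dish is missing; it is too small for any dish here and stays where it lies. Loose, white stoneware with a dark wooden handle. From the underside up: plug 10 mm deep, plate 8 mm thick, handle 30 mm tall (total 48 mm). It lies plug down. Origin at the centre of the plug's underside, z up through the handle.
- chute: fixed sheet-metal donation slide on legs, 300 mm long. Origin on the table below its middle; its x points horizontally towards the upper end, z up. The floor climbs towards +x at 18 degrees; its surface is 60 mm above the table at the origin. Side walls stand 32 mm off the floor, 168 mm apart inside over the upper 180 mm, then narrowing to 100 mm at the lower end, too narrow for the oblong lid.
- chute_lip (a point): point on the chute floor, mid-width, level with the upper end of the lips. From here down to the lower end, lips 4 mm thick, 26 to 30 mm off the floor, reach in from both walls over the oblong lid's ends, leaving a 100 mm wide slot in which its handle stands. Above this point the chute is open on top: the lid goes about 80 mm up the slope to clear the lips; friction then holds it there. Axes as the chute's.
- candlestick: brass candlestick, 105 mm tall, 42 mm across, standing among the dishes; loose, origin at the centre of its underside; leave alone.
- pepper_mill: pale wooden pepper mill, 110 mm tall, 42 mm across, standing among the dishes; loose, origin at the centre of its underside; leave alone.
- decanter: glass decanter, 190 mm tall, 84 mm across, beyond the dishes; loose, origin at the centre of its underside; leave alone.
- mug: blue mug, 90 mm tall, 80 mm across plus handle, beyond the dishes; loose, origin at the centre of its underside; leave alone.
- steel_bowl: steel bowl, 120 mm across, 55 mm tall, at the right of the table; loose, origin at the centre of its underside; leave alone.
- jar: glass jar with steel cap, 100 mm tall, 70 mm across, far right; loose, origin at the centre of its underside; leave alone.
There are look-alikes about, which are no part of the job. Leave any pink or yellow look-alike of the lid_round alone.

How it is judged:
By the outcome, as a careful person would: the job done as asked, in the order asked, and still so for the second after the job is handed in, with the robot touching nothing.
It also fails if it takes over 72 s, if anything falls off the work surface, if the arm or the gripper's body presses on something with over 40 N, if the wrist force passes 120 N, or if a joint passes its speed limit or range.

### The arm

A 7-joint arm with a two-finger parallel gripper is mounted at the origin on the work surface. World frame = base frame: x ahead of the robot, y to its left, z up, the work surface at z = 0. Lengths are in m, angles in degrees, forces in N, time in s.
With the tool pointing down it reaches from about 0.425 to 0.8 m from the base axis. Payload 8.3 kg.
Tool frame: the origin (TCP) lies between the finger pads; the fingertips stand bot.tips_ahead ahead of it and the grasp point (between the pads) lies 3 mm ahead of it (bot.tips_ahead is the distance from the TCP to the fingertips, in m); z points along the fingers, y is the line along which they close (so a half turn about z gives the same grasp; the last joint's range is limited). The gripper opens to 85 mm and grips with 20 to 120 N. Pads are 22 mm wide; open, the fingers measure 114 mm over their backs; the gripper's body (76 mm by 85 mm) begins 54 mm behind the grasp point. The pads swing forward as they close: fully open they stand 13 mm farther back than shut.
Start: joints at [-74.421, 21.967, 0.94, 78.501, -0.361, 79.538, -2.664], TCP at [0.205, 0.59, 0.224] pointing down, gripper open.
Joint ranges: [-169.22, 169.22], [-14.56, 117.87], [-87.37, 89.26], [10.42, 133.3], [-82.24, 262.24], [0.94, 117.77], [-172.7, 172.7]. Speed limits (degrees/s): [136.94, 136.94, 172.46, 172.46, 180, 180, 180].

### API

Orientations are given as a 3x3 rotation matrix whose columns are the frame's x, y, z axes.
In Python, from bench import bot gives the robot as it stands.
- The arm moves only by the shell command python3 -m crank 'ROWS' [FORCE]. ROWS is JSON, a list of rows, each an object with "gripper": the closure, from 0 (fully open) to 1 (shut); "linear": the shift along the tool's x, y, z in cm, a list of three; "twist": the turn about the tool's z in degrees. In form: [{"gripper": gripper, "linear": [tx, ty, tz], "twist": twist}, ...]. A call has 1 to 5 rows; each row shifts and turns the commanded pose from where the row before left it, along the tool's axes as they then stand; what a row does not reach is not made up. A row lasts 1/12 s, in which the tool goes at most 41.7 mm and 7.16 degrees, less where a joint would pass 70% of its speed; a pose out of reach is approached as far as the arm can. A call is refused whole if a number of a shift passes 4.17 or a number of a turn 7.16, either way. A call with a gripper value outside its range is refused whole. The fingers move at their own pace and stop on an object; FORCE is the grip in N (left out, the last holds). Time passes only in rows, so rows that do not move let the fingers close. It gives the time, the measured TCP pose, the force, the opening and the grip force at its end, in the units of the state.
- bot.read_state(): the state, without advancing time (a new reading comes with each control period).
- bot.get_image(name): name is "scene" or "top" or "wrist"; returns the picture (384x512x3 uint8, red, green, blue); there is no depth.
- bot.camera_info(name): a dict with "K" (3x3 intrinsics, pixels), "view" (4x4, takes a point from world to camera coordinates). Camera axes: x right, y up, looking along -z (the intrinsics and any distortion apply to the point x, -y, -z); pixel columns grow to the right and rows downward; lengths in m; the calibration is good to about 2 mm. The wrist camera is an equidistant fisheye: a pixel r from the principal point sees the ray r / f radians off the axis. A picture is of the moment at which its call begins: read the wrist's pose just before it. camera_info takes no time and is no camera call; for the wrist camera it gives the pose at the moment of the call.
- bot.job_done(): hands the job in; it is judged then, once.
The state is a dict: "time_s": time; "q": joint angles; "qvel": joint speeds; "joint_efforts": joint torques, N m; "tool_pos": TCP position; "eef_rot": TCP orientation; "wrist_force": force on the tool from outside, world axes, zero at the start; "torque": the same for the moment, N m; "finger_gap": finger opening in m; "grip_force": force on a finger pad.
Only numpy, scipy, OpenCV 4.12 (cv2) and the standard library are available. Lean on these libraries where they do the work, as an engineer would, in place of code of your own. Each camera call takes 0.05 s, during which the arm holds its last target. There are 200 camera calls.

## Working session

There is one attempt and no reset: what is moved stays moved. The work goes in short steps, Python scripts to look and compute and a shell command to move; the robot and the scene stay as the last step left them, time stands still between calls to the robot, and variables do not carry over. Pictures are saved under pics/ and viewed, at most 10 in all, crops included, and the job is handed in when it is done.

```bash
ls; mkdir -p pics; python3 - <<'E'
from bench import bot
import cv2,numpy as np
for n in("scene","top"):
    cv2.imwrite(f"pics/{n}0.png",bot.get_image(n)[:,:,::-1]); i=bot.camera_info(n); print(n,i)
s=bot.read_state(); print(s,bot.tips_ahead)
E
```

```text
pics
scene {'K': array([[391.22808033,   0.        , 255.66579691],
       [  0.        , 391.22808033, 190.35644509],
       [  0.        ,   0.        ,   1.        ]]), 'view': array([[ 0.76374378,  0.64549099,  0.00606732, -0.36147512],
       [-0.37292329,  0.43353122,  0.82035291,  0.17327604],
       [ 0.52690004, -0.62880208,  0.5718254 , -1.43830274],
       [ 0.        ,  0.        ,  0.        ,  1.        ]])}
top {'K': array([[407.3380775 ,   0.        , 252.81656477],
       [  0.        , 407.3380775 , 184.16863014],
       [  0.        ,   0.        ,   1.        ]]), 'view': array([[ 0.05944459, -0.99822945,  0.00207652, -0.07694252],
       [ 0.97821177,  0.05866681,  0.19914802, -0.50782655],
       [-0.19891724, -0.00980699,  0.97996722, -1.23565646],
       [ 0.        ,  0.        ,  0.        ,  1.        ]])}
{'time_s': 0.1, 'q': array([-74.42247521,  22.00980772,   0.93835703,  78.55600993,
        -0.35986176,  79.53970531,  -2.66454624]), 'qvel': array([-0.00472643, -0.11453255,  0.01590079, -0.07390876, -0.03104623,
       -0.03546029, -0.02178303]), 'joint_efforts': array([ 3.39700244e-03, -6.29124784e+01,  8.47547594e-01, -3.72757888e+01,
        1.67319307e-02,  1.04478982e-02,  3.91082460e-05]), 'tool_pos': array([0.20516468, 0.58985479, 0.22278003]), 'eef_rot': array([[-9.44502483e-01,  3.28503825e-01, -5.44613373e-04],
       [ 3.28504273e-01,  9.44500941e-01, -1.70723019e-03],
       [-4.64438043e-05, -1.79139098e-03, -9.99998394e-01]]), 'wrist_force': array([ 0.00861876,  0.0609988 , -1.26115531]), 'torque': array([-0.04902843, -0.04699839,  0.05200738]), 'grip_force': 0.0, 'finger_gap': 0.08537121713307624} 0.022
```

View pics/scene0.png

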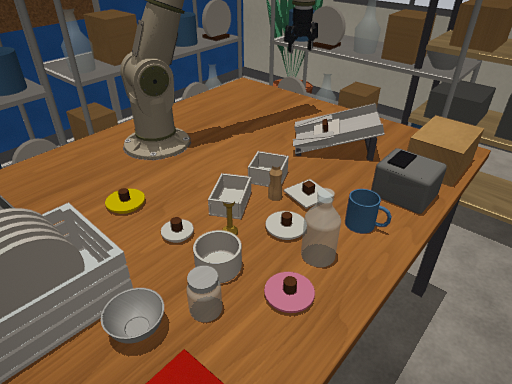

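View pics/top0.png

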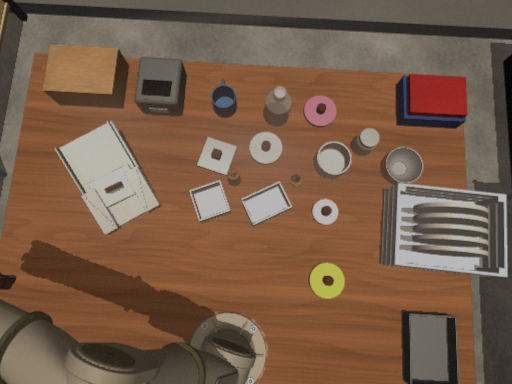

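The scene view shows the robot at upper left, the chute at upper right with the oblong lid at about (325,128), and the dishes, lids, candlestick and mill mid-table.
In the top view, the round lid is at (266,148), its dish at (333,158), the square lid at (217,155), its dish at (210,201), the oblong dish at (267,204) and the spare lid at (325,211). The chute lid's handle is at (115,187), the mill at (234,178) and the candlestick at (297,181).

```bash
cat > h.py <<'E'
from bench import bot
import cv2,numpy as np
def ray(n,uv,info=None):
    i=info or bot.camera_info(n);K=i["K"];V=i["view"];R=V[:3,:3]
    uv=np.atleast_2d(uv).astype(float); x=(uv-K[:2,2])/[K[0,0],K[1,1]]
    if n=="wrist":
        r=np.linalg.norm(x,axis=1,keepdims=True); d=np.c_[x*np.sinc(r/np.pi),np.cos(r)]
    else: d=np.c_[x,np.ones(len(x))]
    d=d*[1,-1,-1]
    return -R.T@V[:3,3], d@R
def plane(n,uv,z,info=None):
    o,d=ray(n,uv,info); return o+d*((z-o[2])/d[:,2])[:,None]
def rect(P):
    (c,s,a)=cv2.minAreaRect((P[:,:2]*1000).astype(np.float32)); return np.round(c,1),np.round(s,1),round(a,1)
E
python3 - <<'E'
from h import *
im=cv2.imread("pics/top0.png");hsv=cv2.cvtColor(im,cv2.COLOR_BGR2HSV)
white=((hsv[:,:,1]<70)&(hsv[:,:,2]>110)).astype(np.uint8)
n,l,st,ce=cv2.connectedComponentsWithStats(white)
T=dict(lid_round=((266,140),.018),dish_round=((318,160),.07),lid_square=((207,160),.018),dish_square=((193,203),.06),dish_oblong=((247,212),.055),spare=((317,216),.018))
for k,((u,v),z) in T.items():
    w=l[v-4:v+5,u-4:u+5]; w=w[w>0]; lab=np.bincount(w).argmax() if len(w) else 0
    c=max(cv2.findContours((l==lab).astype(np.uint8),cv2.RETR_EXTERNAL,cv2.CHAIN_APPROX_NONE)[0],key=len)[:,0]
    P=plane("top",c,z); print(k,lab,st[lab,4],rect(P),np.round(cv2.minEnclosingCircle((P[:,:2]*1000).astype(np.float32)),1) if 0 else cv2.fitEllipse((P[:,:2]*1000).astype(np.float32))[:2])
big=[]
for (x,y,w,h,s) in [(50,110,120,130,5),(180,120,190,110,4)]:
    cv2.imwrite(f"pics/crop{x}.png",cv2.resize(im[y:y+h,x:x+w],None,fx=s,fy=s,interpolation=cv2.INTER_CUBIC))
sc=cv2.imread("pics/scene0.png");cv2.imwrite("pics/scrop.png",cv2.resize(sc[95:165,285:395],None,fx=6,fy=6,interpolation=cv2.INTER_CUBIC))
E
```

```text
lid_round 87 778 (array([644.5, -80.7]), array([106.4, 109.1]), 3.4) ((644.9037475585938, -80.09595489501953), (107.17608642578125, 107.9157485961914))
dish_round 90 728 (array([ 609.2, -297.2]), array([107.7, 107.9]), 3.4) ((608.708251953125, -296.9638977050781), (107.03573608398438, 107.8212890625))
lid_square 88 899 (array([607.9,  78.1]), array([105.2, 103.7]), 74.5) ((607.7508544921875, 78.76264953613281), (119.10824584960938, 120.64237213134766))
dish_square 92 1015 (array([451.8,  85.3]), array([104.5, 104.4]), 22.9) ((451.6105651855469, 85.38138580322266), (118.98384857177734, 120.49666595458984))
dish_oblong 93 1195 (array([453.6, -91.7]), array([ 95.9, 136.8]), 28.6) ((455.1734924316406, -91.36389923095703), (104.46723175048828, 161.46458435058594))
spare 104 467 (array([ 443.3, -282. ]), array([82.6, 81. ]), 47.5) ((443.7400207519531, -281.7359313964844), (80.92744445800781, 82.10364532470703))
```

View pics/crop50.png

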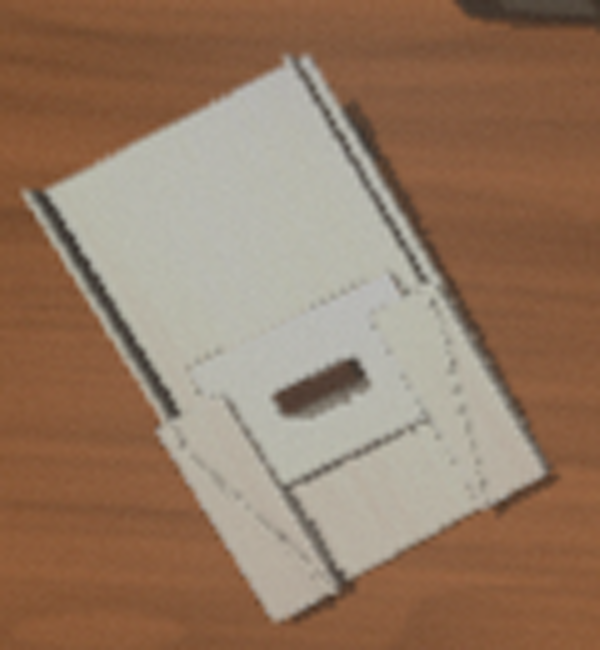

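View pics/crop180.png

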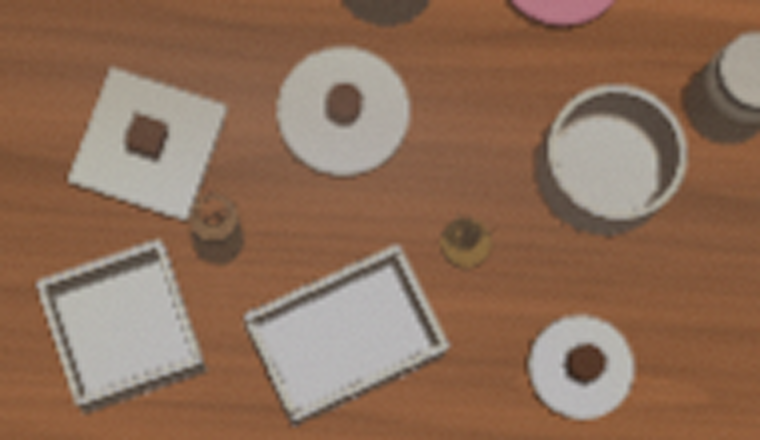

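The chute crop shows the lid's bar handle at crop (318,388), the upper floor edge from (45,190) to (295,65) and the lips' upper ends at about (195,400) and (400,290). The dish crop shows clean outlines, and the mill stands close to the square lid's lower corner at (215,225).

```bash
python3 - <<'E'
from h import *
top=cv2.imread("pics/top0.png");sc=cv2.imread("pics/scene0.png")
def dark(im,x0,x1,y0,y1):
    h=cv2.cvtColor(im,cv2.COLOR_BGR2HSV)[y0:y1,x0:x1]; m=(h[:,:,2]<105)&(h[:,:,1]>60)
    n,l,st,ce=cv2.connectedComponentsWithStats(m.astype(np.uint8)); k=1+st[1:,4].argmax(); print(st[k]); return ce[k]+[x0,y0],(l==k)
ct,mt=dark(top,100,130,175,200); cs,ms=dark(sc,315,335,112,140)
print(ct,cs)
o1,d1=ray("top",ct);o2,d2=ray("scene",cs)
d1=d1[0];d2=d2[0];A=np.c_[d1,-d2];t=np.linalg.lstsq(A,o2-o1,rcond=None)[0]
print("handle",o1+d1*t[0],o2+d2*t[1])
ys,xs=np.nonzero(mt);P=plane("top",np.c_[xs+100,ys+175],.1);print(rect(P))
c=lambda a:np.array(a)/5+[50,110]-.4
for z,a,b in((.106,(45,190),(295,65)),(.06,(288,487),(428,420)),(.05,(270,620),(550,475)),(.107,(190,368),(395,275))):
    A,B=plane("top",[c(a),c(b)],z); v=A-B;print(A,B,np.linalg.norm(v),"yaw",np.degrees(np.arctan2(v[1],v[0]))-90)
for n,uv,z in(("mill",(234,167),.11),("candle",(296,170),.105)): print(n)
for nm,p,z in(("mill",(215/4+180,215/4+120),.11),("candle",(465/4+180,230/4+120),.105),("decanter",(280,94),.19),("handle .1",ct,.1),("handle.12",ct,.12)): print(nm,plane("top",p,z))
E
```

```text
[ 5  7 17 11 77]
[ 7  7  6 13 63]
[112.8961039  187.18181818] [324.82539683 124.93650794]
handle [0.46995566 0.38188955 0.08257707] [0.47005171 0.38196668 0.08262148]
(array([467.5, 375.4]), array([14.1, 47.9]), 31.2)
[0.57916321 0.5558448  0.106     ] [0.66884893 0.41300919 0.106     ] 0.16865805341324921 yaw 32.12449408034004
[0.41061982 0.39960593 0.06      ] [0.45776876 0.31796101 0.06      ] 0.09428104608957542 yaw 30.005907907087263
[0.3289373  0.40354596 0.05      ] [0.42917581 0.24073513 0.05      ] 0.19119394196175757 yaw 31.619556402953393
[0.47330383 0.45084635 0.107     ] [0.538255   0.33435223 0.107     ] 0.13337741124026226 yaw 29.14180445283769
mill
candle
mill [[0.52823905 0.01242547 0.11      ]]
candle [[ 0.52909106 -0.17740686  0.105     ]]
decanter [[ 0.75853532 -0.11168626  0.19      ]]
handle .1 [[0.46691755 0.37564055 0.1       ]]
handle.12 [[0.46343008 0.36846725 0.12      ]]
```

```bash
cat >> h.py <<'E'
def to(p,yaw=None):
    """tool-frame shift (cm) to world p, and twist (deg) so that tool y has world yaw (mod 180); shift given before and after twist"""
    s=bot.read_state();R=s["eef_rot"];d=(np.array(p)-s["tool_pos"])*100
    y=np.degrees(np.arctan2(R[1,1],R[0,1])); out=f"pos {np.round(s['tool_pos'],4)} yaw {y:.1f} t {s['time_s']:.1f} F {np.round(s['wrist_force'],1)} gap {s['finger_gap']:.4f} grip {s['grip_force']:.1f} q7 {s['q'][6]:.0f}\n before-twist shift {np.round(R.T@d,2)}"
    if yaw is not None:
        t=-((yaw-y+90)%180-90); c,n=np.cos(np.radians(t)),np.sin(np.radians(t)); R2=R@np.array([[c,-n,0],[n,c,0],[0,0,1]])
        out+=f" twist {t:.1f} after-twist shift {np.round(R2.T@d,2)}"
    print(out)
def snap(f):
    i=bot.camera_info("wrist"); im=bot.get_image("wrist")[:,:,::-1].copy(); cv2.imwrite(f"pics/{f}.png",im); return i,im
E
R='{"gripper":0,"linear":[-3.18,-2.44,0.1],"twist":0}'; unset R
for i in 1 2 3 4; do python3 -m crank '[{"gripper":0,"linear":[-3.18,-2.44,0.1],"twist":0},{"gripper":0,"linear":[-3.18,-2.44,0.1],"twist":0},{"gripper":0,"linear":[-3.18,-2.44,0.1],"twist":0},{"gripper":0,"linear":[-3.18,-2.44,0.1],"twist":0},{"gripper":0,"linear":[-3.18,-2.44,0.1],"twist":0}]'; done
python3 -c "
from h import *
to((.6445,-.0804,.2)); i,im=snap('w1'); print(i)"
```

```text
time_s: 0.52
tool_pos: [0.316, 0.4209, 0.2182]
eef_rot: [[-0.945, 0.328, -0.0], [0.328, 0.945, -0.001], [0.0, -0.001, -1.0]]
wrist_force: [1.1, -0.4, 0.7]
finger_gap: 0.0852
grip_force: 0.0
time_s: 0.93
tool_pos: [0.426, 0.2534, 0.2135]
eef_rot: [[-0.945, 0.328, -0.0], [0.328, 0.945, -0.0], [0.0, -0.0, -1.0]]
wrist_force: [1.0, 0.0, -0.0]
finger_gap: 0.0853
grip_force: 0.0
time_s: 1.35
tool_pos: [0.5361, 0.0861, 0.2085]
eef_rot: [[-0.945, 0.328, -0.0], [0.328, 0.945, -0.0], [0.0, -0.0, -1.0]]
wrist_force: [0.7, 0.8, -0.1]
finger_gap: 0.0857
grip_force: 0.0
time_s: 1.77
tool_pos: [0.6463, -0.081, 0.2031]
eef_rot: [[-0.945, 0.328, -0.001], [0.328, 0.945, 0.0], [0.001, -0.0, -1.0]]
wrist_force: [0.7, 1.5, -0.1]
finger_gap: 0.0853
grip_force: 0.0
pos [ 0.6463 -0.081   0.2031] yaw 70.9 t 1.8 F [ 0.7  1.5 -0.1] gap 0.0853 grip 0.0 q7 84
 before-twist shift [0.19 0.   0.31]
{'K': array([[297.31863964,   0.        , 256.36621042],
       [  0.        , 297.31863964, 191.91442375],
       [  0.        ,   0.        ,   1.        ]]), 'view': array([[ 3.27728651e-01,  9.44771653e-01,  6.74234517e-04,
        -1.34982972e-01],
       [-9.11999862e-01,  3.16546727e-01, -2.60872423e-01,
         6.42585424e-01],
       [-2.46678297e-01,  8.48804655e-02,  9.65373049e-01,
        -1.93017191e-01],
       [ 0.00000000e+00,  0.00000000e+00,  0.00000000e+00,
         1.00000000e+00]])}
```

View pics/w1.png

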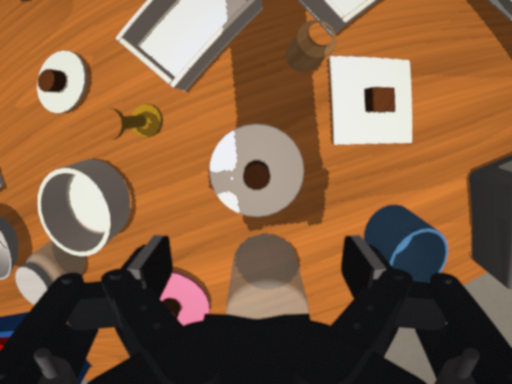

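The wrist view shows the round lid at (257,172), the square lid at (371,100), the round dish's rim around (78,210), the candlestick at (147,120) and the mill at (310,48). I'll refine positions from it.

```bash
cat >> h.py <<'E'
def comp(i,im,seed,z,smax=60,vmin=90,inv=False,n="wrist"):
    """outline of the pale (inv: dark) blob around seed -> plane z -> rect and circle fit (mm)"""
    h=cv2.cvtColor(im,cv2.COLOR_BGR2HSV); m=(h[:,:,2]<vmin) if inv else (h[:,:,1]<smax)&(h[:,:,2]>vmin)
    _,l=cv2.connectedComponents(m.astype(np.uint8),connectivity=4); u,v=seed; w=l[v-4:v+5,u-4:u+5]; w=w[w>0]; k=np.bincount(w).argmax()
    c=max(cv2.findContours((l==k).astype(np.uint8),cv2.RETR_EXTERNAL,cv2.CHAIN_APPROX_NONE)[0],key=len)
    P=plane(n,cv2.convexHull(c)[:,0],z,i); e=cv2.minEnclosingCircle((P[:,:2]*1000).astype(np.float32)); print(seed,"rect",*rect(P),"circ",np.round(e[0],1),round(e[1]*2,1),"px",(l==k).sum())
E
python3 - <<'E'
from h import *
i=bot.camera_info("wrist"); im=cv2.imread("pics/w1.png")
for s,z in(((280,195),.018),((345,130),.018),((42,215),.07),((70,100),.018),((180,75),.055)):
    comp(i,im,s,z)
for s,z in(((257,172),.048),((380,100),.048)): comp(i,im,s,z,vmin=85,inv=True)
E
```

```text
(280, 195) rect [645.3 -91.8] [106.3 107.3] 72.3 circ [645.6 -92. ] 108.4 px 6106
(345, 130) rect [609.9  65.9] [103.2 102.5] 74.0 circ [610.1  66.2] 141.7 px 6155
(42, 215) rect [ 607.6 -292.8] [108.2 139.4] 0.1 circ [ 610.5 -292.4] 141.0 px 5435
(70, 100) rect [ 444.3 -289.1] [82.8 81.6] 59.8 circ [ 443.4 -290. ] 85.3 px 1838
(180, 75) rect [ 464.2 -103.2] [102.6 123.1] 28.4 circ [ 465.2 -104.1] 156.1 px 6970
(257, 172) rect [643.8 -90.4] [26.2 28.9] 70.4 circ [643.6 -90.9] 30.1 px 586Traceback (most recent call last):
  File "<stdin>", line 5, in <module>
  File "h.py", line 28, in comp
    _,l=cv2.connectedComponents(m.astype(np.uint8),connectivity=4); u,v=seed; w=l[v-4:v+5,u-4:u+5]; w=w[w>0]; k=np.bincount(w).argmax()
                                                                                                                ~~~~~~~~~~~~~~~~~~~~~^^
ValueError: attempt to get argmax of an empty sequence
```

```bash
python3 - <<'E'
from h import *
i=bot.camera_info("wrist"); to((.6449,-.0804,.2))
i,im=snap("w2")
for s,z in(((275,200),.018),((345,130),.018),((42,215),.07),((70,100),.018),((180,75),.055)):
    try: comp(i,im,s,z)
    except Exception as e: print(s,"fail")
E
```

```text
pos [ 0.6474 -0.0905  0.2015] yaw 70.4 t 1.8 F [-4.5 -4.9 -0.3] gap 0.0855 grip 0.0 q7 85
 before-twist shift [0.57 0.87 0.15]
(275, 200) rect [645.  -81.7] [108.6 106.7] 70.6 circ [644.9 -81.6] 108.9 px 6195
(345, 130) rect [607.7  77.2] [104.5 103.3] 74.6 circ [607.8  77.1] 142.9 px 6081
(42, 215) rect [ 608.5 -283.6] [108.  137.2] 0.1 circ [ 610.3 -283.2] 139.0 px 5772
(70, 100) rect [ 444.  -281.5] [82.5 82.3] 69.8 circ [ 443.8 -281.5] 85.0 px 1877
(180, 75) rect [463.5 -95.3] [102.4 121.5] 28.5 circ [462.8 -95.5] 154.6 px 6633
```

```bash
python3 -m crank '[{"gripper":0,"linear":[0,0,0],"twist":0},{"gripper":0,"linear":[0,0,3.5],"twist":0},{"gripper":0,"linear":[0,0,3.5],"twist":0},{"gripper":0,"linear":[0,0,3],"twist":0},{"gripper":0,"linear":[0,0,0],"twist":0}]' >/dev/null
python3 -m crank '[{"gripper":0,"linear":[0,0,0],"twist":0},{"gripper":0,"linear":[0,0,0],"twist":0}]' >/dev/null
python3 -c "
from h import *
to((.645,-.081,.046))"
```

```text
pos [ 0.6466 -0.0787  0.1059] yaw 70.9 t 2.5 F [ 0.4 -0.5  0.5] gap 0.0854 grip 0.0 q7 86
 before-twist shift [ 0.09 -0.27  5.99]
```

```bash
python3 -m crank '[{"gripper":0,"linear":[0.1,-0.27,1],"twist":0},{"gripper":0,"linear":[0,0,2.5],"twist":0},{"gripper":0,"linear":[0,0,2],"twist":0},{"gripper":0,"linear":[0,0,0.5],"twist":0},{"gripper":0,"linear":[0,0,0],"twist":0}]' 40 >/dev/null
python3 -m crank '[{"gripper":1,"linear":[0,0,0],"twist":0},{"gripper":1,"linear":[0,0,0],"twist":0},{"gripper":1,"linear":[0,0,0],"twist":0},{"gripper":1,"linear":[0,0,0],"twist":0},{"gripper":1,"linear":[0,0,0],"twist":0}]' 40
python3 -m crank '[{"gripper":1,"linear":[0,0,0],"twist":0},{"gripper":1,"linear":[0,0,0],"twist":0}]' 
python3 -c "
from h import *
to((.645,-.081,.046))"
```

```text
time_s: 3.28
tool_pos: [0.6443, -0.0818, 0.0445]
eef_rot: [[-0.945, 0.328, 0.001], [0.328, 0.945, -0.0], [-0.001, 0.0, -1.0]]
wrist_force: [-0.1, 0.3, 0.3]
finger_gap: 0.0256
grip_force: 0.0
time_s: 3.45
tool_pos: [0.6439, -0.0818, 0.0439]
eef_rot: [[-0.945, 0.329, 0.0], [0.329, 0.945, 0.0], [-0.0, 0.0, -1.0]]
wrist_force: [-0.0, -0.1, 0.4]
finger_gap: 0.0007
grip_force: 0.0
pos [ 0.6439 -0.0818  0.0439] yaw 70.8 t 3.5 F [-0.  -0.1  0.4] gap 0.0007 grip 0.0 q7 87
 before-twist shift [-0.08  0.11 -0.21]
```

```bash
python3 -c "
from h import *
i,im=snap('w3')"
```

```text
(no output)
```

View pics/w3.png

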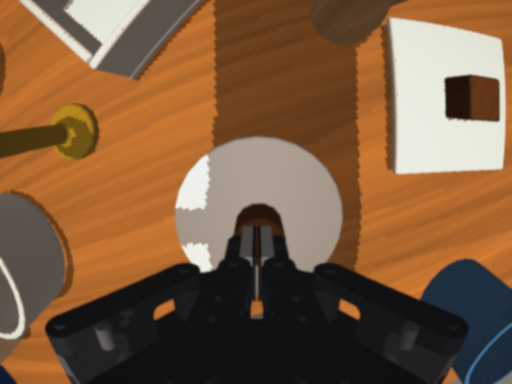

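```bash
python3 - <<'E'
from h import *
i=bot.camera_info("wrist"); im=cv2.imread("pics/w3.png"); comp(i,im,(300,200),.018)
V=i["view"];K=i["K"]; print("cam",-V[:3,:3].T@V[:3,3]); s=bot.read_state();p=s["tool_pos"];R=s["eef_rot"]
def proj(P):
    c=V[:3,:3]@P+V[:3,3]; c=c*[1,-1,-1]; th=np.arctan2(np.hypot(c[0],c[1]),c[2]); q=c[:2]/np.hypot(c[0],c[1])*th; return np.round(K[:2,:2]@q+K[:2,2])
for d in(0,.003,.022): print("tcp+",d,proj(p+R[:,2]*d))
print("handle top",proj(np.array([.645,-.081,.048])),"bottom",proj(np.array([.645,-.081,.018])))
g=cv2.imread("pics/w3.png")[200:300,215:300];cv2.imwrite("pics/w3c.png",cv2.resize(g,None,fx=6,fy=6,interpolation=cv2.INTER_CUBIC))
E
```

```text
(300, 200) rect [636.5 -78.2] [107.8  91.3] 71.4 circ [644.9 -81.4] 109.2 px 15058
cam [ 0.58015022 -0.06017291  0.19466422]
tcp+ 0 [257. 238.]
tcp+ 0.003 [257. 236.]
tcp+ 0.022 [257. 223.]
handle top [259. 242.] bottom [259. 223.]
```

View pics/w3c.png

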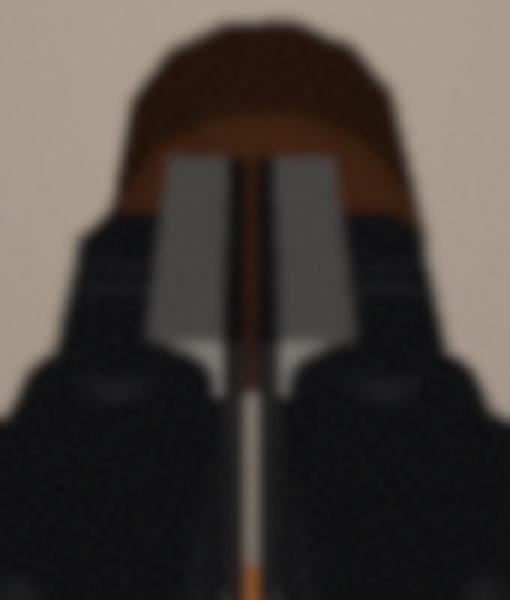

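```bash
python3 - <<'E'
from h import *
i=bot.camera_info("wrist");s=bot.read_state();p=s["tool_pos"];R=s["eef_rot"]
for v in(226,257):
    o,d=ray("wrist",(257,v),i); a=R.T@(o-p);b=R.T@d[0]
    for x in(-.011,0,.011): t=(x-a[0])/b[0]; print(v,"x",x,"z ahead",np.round(a[2]+b[2]*t,4))
print(bot.tips_ahead,s["tool_pos"],s["finger_gap"])
E
```

```text
226 x -0.011 z ahead 0.0454
226 x 0 z ahead 0.0178
226 x 0.011 z ahead -0.0098
257 x -0.011 z ahead -0.0019
257 x 0 z ahead -0.0229
257 x 0.011 z ahead -0.0438
0.022 [ 0.64385571 -0.08176975  0.04374707] -0.00013012674535272737
```

```bash
python3 - <<'E'
from h import *
i=bot.camera_info("scene");im=bot.get_image("scene")[:,:,::-1].copy();V=i["view"];K=i["K"]; s=bot.read_state();p=s["tool_pos"];R=s["eef_rot"]
def proj(P):
    c=V[:3,:3]@P+V[:3,3]; c=c*[1,-1,-1]; return (K@(c/c[2]))[:2]
a=proj(p);b=proj(p+R[:,2]*.022);h=proj(np.array([.645,-.081,.048]));print(a,b,h)
u,v=int(a[0])-45,int(a[1])-50
g=cv2.resize(im[v:v+90,u:u+100],None,fx=6,fy=6,interpolation=cv2.INTER_CUBIC)
for q,c in((a,(0,255,0)),(b,(0,0,255)),(h,(255,0,255))): cv2.circle(g,tuple(int(x) for x in (q-[u,v])*6+3),5,c,1)
cv2.imwrite("pics/sc1.png",g)
E
```

```text
[285.39991679 215.76878453] [284.98741445 222.28020356] [286.02069321 214.51828658]
```

View pics/sc1.png

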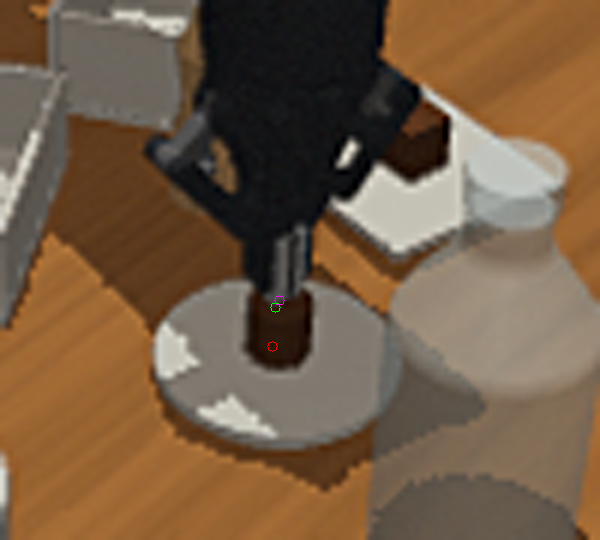

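The scene crop shows the shut fingertips just above the handle top. The real tips are therefore about 30 mm higher than `tool_pos` plus `tips_ahead` implies, so I'll go lower while watching the force.

```bash
python3 -m crank '[{"gripper":0,"linear":[0,0,-0.5],"twist":0},{"gripper":0,"linear":[-0.1,0.1,0],"twist":0},{"gripper":0,"linear":[0,0,0],"twist":0},{"gripper":0,"linear":[0,0,0],"twist":0},{"gripper":0,"linear":[0,0,0.5],"twist":0}]' 40 |tail -2
python3 -m crank '[{"gripper":0,"linear":[0,0,0.8],"twist":0},{"gripper":0,"linear":[0,0,0.8],"twist":0},{"gripper":0,"linear":[0,0,0.6],"twist":0},{"gripper":0,"linear":[0,0,0],"twist":0}]' | grep -v rot
python3 -m crank '[{"gripper":1,"linear":[0,0,0],"twist":0},{"gripper":1,"linear":[0,0,0],"twist":0},{"gripper":1,"linear":[0,0,0],"twist":0},{"gripper":1,"linear":[0,0,0],"twist":0},{"gripper":1,"linear":[0,0,0],"twist":0}]' 40| grep -v rot
python3 -m crank '[{"gripper":1,"linear":[0,0,0],"twist":0},{"gripper":1,"linear":[0,0,0],"twist":0}]' | grep -v rot
```

```text
finger_gap: 0.0607
grip_force: 0.0
time_s: 4.3
tool_pos: [0.6436, -0.0809, 0.0192]
wrist_force: [-0.1, -0.3, -0.1]
finger_gap: 0.0858
grip_force: 0.0
time_s: 4.72
tool_pos: [0.6455, -0.0812, 0.0223]
wrist_force: [0.9, -0.4, 0.2]
finger_gap: 0.0286
grip_force: 39.5
time_s: 4.88
tool_pos: [0.6456, -0.0812, 0.0223]
wrist_force: [-0.4, 0.6, 4.1]
finger_gap: 0.0288
grip_force: 39.9
```

```bash
python3 -m crank '[{"gripper":1,"linear":[0,0,-1],"twist":0},{"gripper":1,"linear":[0,0,-2.5],"twist":0},{"gripper":1,"linear":[0,0,-3],"twist":0},{"gripper":1,"linear":[0,0,-2.5],"twist":0},{"gripper":1,"linear":[0,0,-1],"twist":0}]' 60| grep -v rot
for i in 1 2; do python3 -m crank '[{"gripper":1,"linear":[-0.45,-2.7,0],"twist":0},{"gripper":1,"linear":[-0.45,-2.7,0],"twist":0},{"gripper":1,"linear":[-0.45,-2.7,0],"twist":0},{"gripper":1,"linear":[-0.45,-2.7,0],"twist":0}]'|grep -v rot ; done
python3 -m crank '[{"gripper":1,"linear":[0,0,0],"twist":0},{"gripper":1,"linear":[0,0,0],"twist":0},{"gripper":1,"linear":[0,0,0],"twist":0}]' | grep -v rot
python3 -c "
from h import *
to((.609,-.297,.092))
i,im=snap('w4')"
```

```text
time_s: 5.3
tool_pos: [0.6467, -0.0818, 0.1261]
wrist_force: [0.8, -0.8, -0.4]
finger_gap: 0.0279
grip_force: 59.3
time_s: 5.63
tool_pos: [0.6258, -0.1899, 0.1209]
wrist_force: [-0.1, 0.2, -2.0]
finger_gap: 0.0281
grip_force: 59.4
time_s: 5.97
tool_pos: [0.6072, -0.2979, 0.1207]
wrist_force: [0.5, -0.5, -1.9]
finger_gap: 0.0274
grip_force: 59.4
time_s: 6.22
tool_pos: [0.6079, -0.2963, 0.1208]
wrist_force: [0.8, 0.9, -0.9]
finger_gap: 0.0283
grip_force: 59.6
pos [ 0.6079 -0.2963  0.1208] yaw 70.8 t 6.2 F [ 0.8  0.9 -0.9] gap 0.0283 grip 59.6 q7 106
 before-twist shift [-0.13 -0.03  2.88]
```

View pics/w4.png

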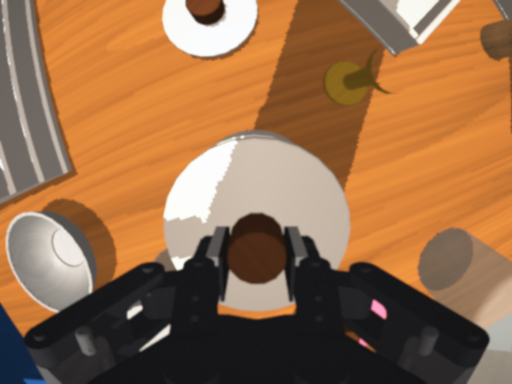

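The lid is held level and centred over the round dish, with the dish's rim peeking out evenly at the top (257,133). I'll lower it.

```bash
python3 -m crank '[{"gripper":1,"linear":[-0.1,0,1],"twist":0},{"gripper":1,"linear":[0,0,1.2],"twist":0},{"gripper":1,"linear":[0,0,0.5],"twist":0},{"gripper":1,"linear":[0,0,0.3],"twist":0},{"gripper":1,"linear":[0,0,0.3],"twist":0}]' 40| grep -v rot
python3 -m crank '[{"gripper":1,"linear":[0,0,0.3],"twist":0},{"gripper":1,"linear":[0,0,0],"twist":0}]' | grep -v rot
```

```text
time_s: 6.68
tool_pos: [0.6088, -0.2968, 0.0876]
wrist_force: [0.3, 0.1, -0.6]
finger_gap: 0.0279
grip_force: 59.6
time_s: 6.85
tool_pos: [0.6089, -0.2972, 0.0851]
wrist_force: [-0.6, 0.5, -2.5]
finger_gap: 0.0278
grip_force: 59.6
```

```bash
python3 -m crank '[{"gripper":1,"linear":[0,0,0.2],"twist":0},{"gripper":1,"linear":[0,0,0],"twist":0}]' 30 | grep -v rot
python3 -m crank '[{"gripper":1,"linear":[0,0,0.2],"twist":0},{"gripper":1,"linear":[0,0,0],"twist":0}]' | grep -v rot
```

```text
time_s: 7.02
tool_pos: [0.6091, -0.2974, 0.0837]
wrist_force: [0.2, -0.2, -2.2]
finger_gap: 0.0278
grip_force: 59.6
time_s: 7.18
tool_pos: [0.6094, -0.2976, 0.0825]
wrist_force: [-0.3, 1.9, 2.8]
finger_gap: 0.0281
grip_force: 60.1
```

```bash
python3 -m crank '[{"gripper":0,"linear":[0,0,0],"twist":0},{"gripper":0,"linear":[0,0,0],"twist":0},{"gripper":0,"linear":[0,0,0],"twist":0},{"gripper":0,"linear":[0,0,0],"twist":0},{"gripper":0,"linear":[0,0,-1.5],"twist":0}]' | grep -v rot
python3 -m crank '[{"gripper":0,"linear":[0,0,-3],"twist":0},{"gripper":0,"linear":[0,0,-3.5],"twist":0}]' | grep -v rot
for i in 1 2 3; do python3 -m crank '[{"gripper":0,"linear":[1.04,2.95,0],"twist":0},{"gripper":0,"linear":[1.04,2.95,0],"twist":0},{"gripper":0,"linear":[1.04,2.95,0],"twist":0},{"gripper":0,"linear":[1.04,2.95,0],"twist":0}]' >/dev/null; done
python3 -m crank '[{"gripper":0,"linear":[0,0,0],"twist":-3.8},{"gripper":0,"linear":[0,0,0],"twist":0},{"gripper":0,"linear":[0,0,0],"twist":0}]' >/dev/null
python3 -c "
from h import *
to((.6078,.0777,.022),74.6)
i,im=snap('w5')
V,K=i['view'],i['K']
def proj(P):
    c=V[:3,:3]@P+V[:3,3]; c=c*[1,-1,-1]; th=np.arctan2(np.hypot(c[0],c[1]),c[2]); q=c[:2]/np.hypot(c[0],c[1])*th; return np.round(K[:2,:2]@q+K[:2,2]).astype(int)
s=proj(np.array([.58,.07,.018]));print(s); comp(i,im,s,.018)
s=proj(np.array([.609,-.297,.078]));print(s)
"
```

```text
time_s: 7.6
tool_pos: [0.6075, -0.2963, 0.0936]
wrist_force: [0.0, -0.4, -0.3]
finger_gap: 0.085
grip_force: 0.0
time_s: 7.77
tool_pos: [0.6078, -0.2965, 0.1602]
wrist_force: [0.7, 1.2, 0.3]
finger_gap: 0.0854
grip_force: 0.0
pos [0.6076 0.0778 0.1617] yaw 74.5 t 9.0 F [-0.  -1.  -0.6] gap 0.0856 grip 0.0 q7 72
 before-twist shift [-2.000e-02  1.000e-02  1.397e+01] twist -0.1 after-twist shift [-2.000e-02  1.000e-02  1.397e+01]
[242 156]
[242 156] rect [607.7  77.6] [103.5 102.8] 74.5 circ [607.8  78. ] 142.8 px 8793
[-14 268]
```

```bash
python3 -m crank '[{"gripper":0,"linear":[0,0,3],"twist":0},{"gripper":0,"linear":[0,0,3.5],"twist":0},{"gripper":0,"linear":[0,0,3.5],"twist":0},{"gripper":0,"linear":[0,0,2.5],"twist":0},{"gripper":0,"linear":[0,0,1.4],"twist":0}]' 40 | grep -v rot
python3 -m crank '[{"gripper":0,"linear":[0,0,0],"twist":0},{"gripper":1,"linear":[0,0,0],"twist":0},{"gripper":1,"linear":[0,0,0],"twist":0},{"gripper":1,"linear":[0,0,0],"twist":0},{"gripper":1,"linear":[0,0,0],"twist":0}]' 50 | grep -v rot
python3 -m crank '[{"gripper":1,"linear":[0,0,0],"twist":0},{"gripper":1,"linear":[0,0,0],"twist":0},{"gripper":1,"linear":[0,0,0],"twist":0}]' 50 | grep -v rot
python3 -c "
from h import *
to((.452,.0853,.08),112.9)"
```

```text
time_s: 9.48
tool_pos: [0.6055, 0.0757, 0.0191]
wrist_force: [-0.9, -0.7, 0.2]
finger_gap: 0.0853
grip_force: 0.0
time_s: 9.9
tool_pos: [0.6087, 0.0779, 0.0244]
wrist_force: [-0.3, 0.8, 0.4]
finger_gap: 0.0392
grip_force: 0.0
time_s: 10.15
tool_pos: [0.6085, 0.078, 0.0241]
wrist_force: [-0.7, -0.3, 6.8]
finger_gap: 0.0266
grip_force: 51.7
pos [0.6085 0.078  0.0241] yaw 74.6 t 10.2 F [-0.7 -0.3  6.8] gap 0.0266 grip 51.7 q7 75
 before-twist shift [15.27 -3.45 -5.62] twist -38.3 after-twist shift [14.12  6.76 -5.62]
```

```bash
python3 -m crank '[{"gripper":1,"linear":[0,0,-1],"twist":0},{"gripper":1,"linear":[0,0,-2.5],"twist":-4},{"gripper":1,"linear":[0,0,-3.5],"twist":-6.5},{"gripper":1,"linear":[0,0,-3.5],"twist":-6.5},{"gripper":1,"linear":[0,0,-2],"twist":-6.5}]' 60 | grep -v rot
python3 -m crank '[{"gripper":1,"linear":[0,0,0],"twist":-6.5},{"gripper":1,"linear":[0,0,0],"twist":-5},{"gripper":1,"linear":[0,0,0],"twist":-3.3},{"gripper":1,"linear":[1.2,0.6,0],"twist":0},{"gripper":1,"linear":[2.3,1.1,0],"twist":0}]' >/dev/null
python3 -m crank '[{"gripper":1,"linear":[3,1.4,0],"twist":0},{"gripper":1,"linear":[3,1.4,0],"twist":0},{"gripper":1,"linear":[2.5,1.2,0],"twist":0},{"gripper":1,"linear":[1.5,0.8,0],"twist":0},{"gripper":1,"linear":[0.6,0.25,0],"twist":0}]' | grep -v rot
python3 -m crank '[{"gripper":1,"linear":[0,0,0],"twist":0},{"gripper":1,"linear":[0,0,0],"twist":0},{"gripper":1,"linear":[0,0,0],"twist":0}]' | grep -v rot
python3 -c "
from h import *
to((.4525,.0856,.0741),112.9)
snap('w6')"
```

```text
time_s: 10.57
tool_pos: [0.6088, 0.0779, 0.1525]
wrist_force: [1.5, 0.2, -1.0]
finger_gap: 0.0265
grip_force: 59.8
time_s: 11.4
tool_pos: [0.4488, 0.0856, 0.1482]
wrist_force: [0.3, -0.4, -1.5]
finger_gap: 0.0266
grip_force: 59.8
time_s: 11.65
tool_pos: [0.4525, 0.0851, 0.1481]
wrist_force: [-0.7, 0.9, -1.4]
finger_gap: 0.0263
grip_force: 59.8
pos [0.4525 0.0851 0.1481] yaw 112.9 t 11.7 F [-0.7  0.9 -1.4] gap 0.0263 grip 59.8 q7 100
 before-twist shift [-0.01  0.05  7.4 ] twist -0.0 after-twist shift [-0.01  0.05  7.4 ]
```

```bash
python3 -m crank '[{"gripper":1,"linear":[0,0,1.5],"twist":0},{"gripper":1,"linear":[0,0,2.5],"twist":0},{"gripper":1,"linear":[0,0,1.5],"twist":0},{"gripper":1,"linear":[0,0,0.7],"twist":0},{"gripper":1,"linear":[0,0,0.3],"twist":0}]' | grep -v rot
python3 -m crank '[{"gripper":1,"linear":[0,0,0.3],"twist":0},{"gripper":1,"linear":[0,0,0.2],"twist":0},{"gripper":1,"linear":[0,0,0],"twist":0}]' | grep -v rot
python3 -m crank '[{"gripper":1,"linear":[0,0,0.2],"twist":0},{"gripper":1,"linear":[0,0,0.2],"twist":0},{"gripper":1,"linear":[0,0,0],"twist":0}]' | grep -v rot
```

```text
time_s: 12.12
tool_pos: [0.4511, 0.0848, 0.0814]
wrist_force: [0.4, 0.0, -1.8]
finger_gap: 0.0263
grip_force: 59.8
time_s: 12.37
tool_pos: [0.4519, 0.0853, 0.0781]
wrist_force: [-0.3, 0.6, -0.9]
finger_gap: 0.0264
grip_force: 59.8
time_s: 12.62
tool_pos: [0.4519, 0.0854, 0.0742]
wrist_force: [-0.1, -0.0, -0.1]
finger_gap: 0.0267
grip_force: 59.9
```

```bash
python3 -m crank '[{"gripper":1,"linear":[0,0,0.1],"twist":0},{"gripper":0,"linear":[0,0,0],"twist":0},{"gripper":0,"linear":[0,0,0],"twist":0},{"gripper":0,"linear":[0,0,0],"twist":0},{"gripper":0,"linear":[0,0,0],"twist":0}]' | grep -v rot
python3 -m crank '[{"gripper":0,"linear":[0,0,-1.5],"twist":0},{"gripper":0,"linear":[0,0,-3.5],"twist":0},{"gripper":0,"linear":[0,0,-3.5],"twist":0},{"gripper":0,"linear":[0,0,-3.5],"twist":0},{"gripper":0,"linear":[0,0,-1.5],"twist":0}]' >/dev/null
for i in 1 2; do python3 -m crank '[{"gripper":0,"linear":[-1.32,2.67,0],"twist":0},{"gripper":0,"linear":[-1.32,2.67,0],"twist":0},{"gripper":0,"linear":[-1.32,2.67,0],"twist":0},{"gripper":0,"linear":[-1.32,2.67,0],"twist":0},{"gripper":0,"linear":[-1.32,2.67,0],"twist":0}]' >/dev/null; done
python3 -m crank '[{"gripper":0,"linear":[0,0,0],"twist":-6},{"gripper":0,"linear":[0,0,0],"twist":-2.6},{"gripper":0,"linear":[0,0,0],"twist":0},{"gripper":0,"linear":[0,0,0],"twist":0},{"gripper":0,"linear":[0,0,0],"twist":0}]' >/dev/null
python3 -c "
from h import *
to((.47,.382,.2),121.5)
i,im=snap('w7')
cv2.imwrite('pics/w7b.png',cv2.resize(im[60:300,100:420],None,fx=2.4,fy=2.4,interpolation=cv2.INTER_CUBIC))"
```

```text
time_s: 13.03
tool_pos: [0.4514, 0.0853, 0.0727]
wrist_force: [-0.8, 0.7, 0.5]
finger_gap: 0.0741
grip_force: 0.0
pos [0.4692 0.3822 0.2076] yaw 121.4 t 14.7 F [ 0.  -0.8 -0.1] gap 0.0851 grip 0.0 q7 80
 before-twist shift [-0.06 -0.06  0.76] twist -0.1 after-twist shift [-0.06 -0.06  0.76]
```

View pics/w7b.png

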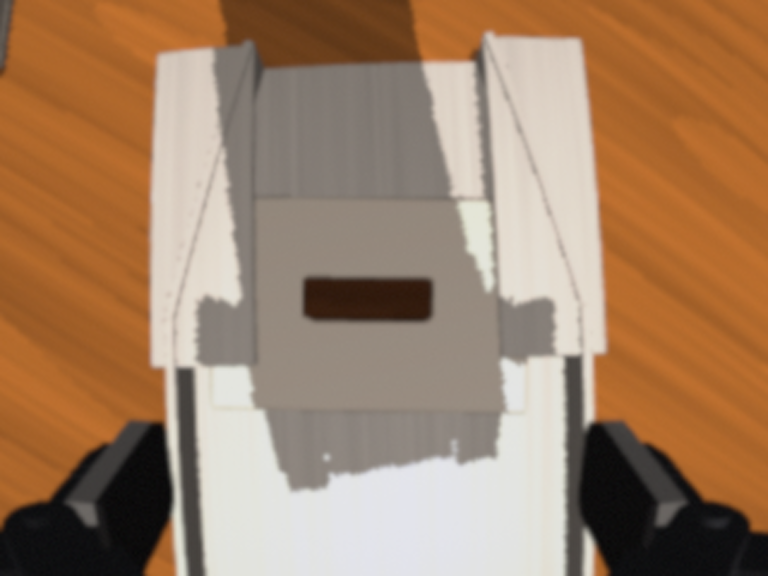

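The wrist view shows the oblong lid well aligned with the tool. Its bar handle is at crop (368,299), the lips' upper ends are at crop rows 360-365, and the plate's upper edge is at row 408.

```bash
python3 - <<'E'
from h import *
i=bot.camera_info("wrist"); im=cv2.imread("pics/w7.png")
c=lambda u,v:(u/2.4+100-.3,v/2.4+60-.3)
for n,uv,z in(("handle c",c(368,299),.095),("hL",c(303,299),.095),("hR",c(433,299),.095),("plate lo L",c(258,197),.052),("plate lo R",c(490,199),.052),("plate up L",c(212,408),.08),("plate up R",c(525,411),.08),("lip L",c(160,366),.087),("lip R",c(600,354),.087)):
    print(n,np.round(plane("wrist",[uv],z,i)[0]*1000,1))
comp(i,im,(253,185),.095,vmin=75,inv=True)
E
```

```text
handle c [468.  378.7  95. ]
hL [480.9 357.5  95. ]
hR [455.  399.8  95. ]
plate lo L [463.  319.3  52. ]
plate lo R [411.4 405.6  52. ]
plate up L [547.1 348.1  80. ]
plate up R [478.3 463.3  80. ]
lip L [539.  320.4  87. ]
lip R [439.5 473.6  87. ]
(253, 185) rect [467.8 378.5] [15.1 47.8] 31.3 circ [467.8 378.4] 48.9 px 861
```

```bash
python3 -m crank '[{"gripper":0.25,"linear":[0,0,1],"twist":0.1},{"gripper":0.25,"linear":[0,0,2.5],"twist":0},{"gripper":0.25,"linear":[0,0,2.5],"twist":0},{"gripper":0.25,"linear":[0,0,1.5],"twist":0},{"gripper":0.25,"linear":[0,0,0],"twist":0}]' 40 >/dev/null
python3 -m crank '[{"gripper":0.25,"linear":[0,0,0],"twist":0},{"gripper":0.25,"linear":[0,0,0],"twist":0}]' >/dev/null
python3 -c "
from h import *
to((.470,.380,.072),121.3)"
```

```text
pos [0.4695 0.3829 0.1337] yaw 121.4 t 15.3 F [-0.1  0.8  0.4] gap 0.0640 grip 0.0 q7 80
 before-twist shift [ 0.11 -0.28  6.17] twist 0.1 after-twist shift [ 0.11 -0.28  6.17]
```

```bash
python3 -m crank '[{"gripper":0.25,"linear":[0.1,-0.28,1],"twist":0},{"gripper":0.25,"linear":[0,0,2],"twist":0},{"gripper":0.25,"linear":[0,0,1.7],"twist":0},{"gripper":0.25,"linear":[0,0,0.8],"twist":0},{"gripper":0.25,"linear":[0,0,0.4],"twist":0}]' 40 |grep -v rot
python3 -m crank '[{"gripper":0.25,"linear":[0,0,0.2],"twist":0},{"gripper":0.25,"linear":[0,0,0],"twist":0},{"gripper":1,"linear":[0,0,0],"twist":0},{"gripper":1,"linear":[0,0,0],"twist":0},{"gripper":1,"linear":[0,0,0],"twist":0}]' 60 |grep -v rot
python3 -m crank '[{"gripper":1,"linear":[0,0,0],"twist":0},{"gripper":1,"linear":[0,0,0],"twist":0},{"gripper":1,"linear":[0,0,0],"twist":0}]' |grep -v rot
```

```text
time_s: 15.75
tool_pos: [0.4692, 0.3791, 0.0726]
wrist_force: [-0.3, -0.2, 0.2]
finger_gap: 0.0641
grip_force: 0.0
time_s: 16.17
tool_pos: [0.4703, 0.3803, 0.0732]
wrist_force: [-1.2, -1.3, 5.8]
finger_gap: 0.0484
grip_force: 62.7
time_s: 16.42
tool_pos: [0.4703, 0.3803, 0.0733]
wrist_force: [-0.8, 0.1, 5.7]
finger_gap: 0.0484
grip_force: 62.7
```

```bash
python3 -m crank '[{"gripper":1,"linear":[-0.6,0,-0.3],"twist":0},{"gripper":1,"linear":[-1.2,0,-0.39],"twist":0},{"gripper":1,"linear":[-1.2,0,-0.39],"twist":0},{"gripper":1,"linear":[0,0,0],"twist":0}]' |grep -v rot
python3 -m crank '[{"gripper":1,"linear":[-1.2,0,-0.39],"twist":0},{"gripper":1,"linear":[-1.5,0,-0.49],"twist":0},{"gripper":1,"linear":[-1.5,0,-0.49],"twist":0},{"gripper":1,"linear":[-1,0,-0.32],"twist":0},{"gripper":1,"linear":[0,0,0],"twist":0}]' |grep -v rot
python3 -m crank '[{"gripper":1,"linear":[0,0,0],"twist":0},{"gripper":1,"linear":[0,0,0],"twist":0}]' |grep -v rot
```

```text
time_s: 16.75
tool_pos: [0.4971, 0.3964, 0.0835]
wrist_force: [-0.1, -0.1, -1.2]
finger_gap: 0.0483
grip_force: 62.2
time_s: 17.17
tool_pos: [0.5408, 0.4232, 0.1001]
wrist_force: [0.6, 0.2, 6.6]
finger_gap: 0.0481
grip_force: 63.0
time_s: 17.33
tool_pos: [0.5396, 0.4225, 0.0997]
wrist_force: [2.0, 1.7, 1.5]
finger_gap: 0.0483
grip_force: 62.7
```

```bash
python3 -m crank '[{"gripper":1,"linear":[-0.3,0,-0.5],"twist":0},{"gripper":1,"linear":[0,0,-1],"twist":0},{"gripper":1,"linear":[0,0,-1],"twist":0},{"gripper":1,"linear":[0,0,0],"twist":0}]' |grep -v rot
python3 -m crank '[{"gripper":1,"linear":[0,0,-2],"twist":0},{"gripper":1,"linear":[0,0,-3],"twist":0},{"gripper":1,"linear":[0,0,-3],"twist":0},{"gripper":1,"linear":[0,0,-1],"twist":0},{"gripper":1,"linear":[0,0,0],"twist":0}]' |grep -v rot
python3 - <<'E'
from h import *
to((.55,.2,.12),121.3); i,im=snap('w8')
cv2.imwrite('pics/s8.png',bot.get_image('scene')[:,:,::-1]); t=bot.get_image('top')[:,:,::-1]; cv2.imwrite('pics/t8.png',t)
# plate edges of the held lid in the wrist view: column/row profile of pale pixels
comp(i,im,(255,160),.15,smax=50,vmin=70)
E
```

```text
time_s: 17.67
tool_pos: [0.5429, 0.4248, 0.1274]
wrist_force: [0.0, -0.8, -0.9]
finger_gap: 0.0481
grip_force: 62.2
time_s: 18.08
tool_pos: [0.5435, 0.425, 0.2187]
wrist_force: [-0.2, 0.7, -2.1]
finger_gap: 0.0483
grip_force: 62.6
pos [0.5435 0.425  0.2187] yaw 121.4 t 18.1 F [-0.2  0.7 -2.1] gap 0.0483 grip 62.6 q7 82
 before-twist shift [ 11.24 -19.56   9.77] twist 0.1 after-twist shift [ 11.2  -19.58   9.77]
(255, 160) rect [505.8 403.7] [221.  194.4] 31.3 circ [516.9 410.6] 274.4 px 44972
```

```bash
for i in 1 2; do python3 -m crank '[{"gripper":1,"linear":[1.05,-2.81,0],"twist":0},{"gripper":1,"linear":[1.05,-2.81,0],"twist":0},{"gripper":1,"linear":[1.05,-2.81,0],"twist":0},{"gripper":1,"linear":[1.05,-2.81,0],"twist":0},{"gripper":1,"linear":[1.05,-2.81,0],"twist":0}]' >/dev/null; done
python3 -m crank '[{"gripper":1,"linear":[0,0,2],"twist":0},{"gripper":1,"linear":[0,0,4],"twist":0},{"gripper":1,"linear":[0,0,4],"twist":0},{"gripper":1,"linear":[0,0,4],"twist":0},{"gripper":1,"linear":[0,0,2.5],"twist":0}]' 25 |grep -v rot
python3 -m crank '[{"gripper":1,"linear":[0,0,0],"twist":0},{"gripper":1,"linear":[0,0,0],"twist":0}]' |grep -v rot
```

```text
time_s: 19.48
tool_pos: [0.5948, 0.1284, 0.0427]
wrist_force: [-0.4, 0.3, -2.6]
finger_gap: 0.048
grip_force: 62.5
time_s: 19.65
tool_pos: [0.5967, 0.1289, 0.0468]
wrist_force: [1.8, 0.5, -0.3]
finger_gap: 0.0481
grip_force: 62.5
```

```bash
python3 -m crank '[{"gripper":1,"linear":[0,0,0.5],"twist":0},{"gripper":1,"linear":[0,0,0.3],"twist":0},{"gripper":1,"linear":[0,0,0],"twist":0}]' 20 |grep -v rot
python3 -m crank '[{"gripper":0.46,"linear":[0,0,0.2],"twist":0},{"gripper":0.46,"linear":[0,0,0],"twist":0}]' 20 |grep -v rot
python3 -m crank '[{"gripper":0.46,"linear":[-0.1,0,0.2],"twist":0},{"gripper":0.46,"linear":[0,0,0],"twist":0}]' 20 |grep -v rot
```

```text
time_s: 19.9
tool_pos: [0.5998, 0.1297, 0.0425]
wrist_force: [-0.3, -0.6, -1.9]
finger_gap: 0.0481
grip_force: 62.6
time_s: 20.07
tool_pos: [0.5994, 0.1296, 0.0401]
wrist_force: [0.3, 0.3, -2.1]
finger_gap: 0.0481
grip_force: 62.6
time_s: 20.23
tool_pos: [0.6, 0.1302, 0.0374]
wrist_force: [0.6, 0.4, -2.3]
finger_gap: 0.0483
grip_force: 62.6
```

```bash
for i in 1 2 3; do python3 -m crank '[{"gripper":0.46,"linear":[-0.2,0,0.15],"twist":0},{"gripper":0.46,"linear":[0,0,0],"twist":0}]' 20 |egrep 'pos|force'; done
```

```text
tool_pos: [0.6017, 0.1313, 0.0357]
wrist_force: [-0.2, 0.5, -1.8]
grip_force: 62.6
tool_pos: [0.6033, 0.1321, 0.0345]
wrist_force: [-3.1, -0.0, 4.1]
grip_force: 63.2
tool_pos: [0.6052, 0.1332, 0.0335]
wrist_force: [-3.9, -0.7, 7.9]
grip_force: 63.6
```

```bash
for i in 1 2 3 ; do python3 -m crank '[{"gripper":0.43,"linear":[-0.2,0,0.15],"twist":0},{"gripper":0.43,"linear":[0,0,0],"twist":0}]' 20 |egrep 'pos|force'; done
```

```text
tool_pos: [0.6075, 0.1347, 0.0322]
wrist_force: [-1.3, 0.8, 5.1]
grip_force: 42.1
tool_pos: [0.6095, 0.1359, 0.031]
wrist_force: [-1.7, 1.5, 6.1]
grip_force: 42.4
tool_pos: [0.6114, 0.1371, 0.0297]
wrist_force: [-1.6, 1.5, 6.5]
grip_force: 42.6
```

Closing to 0.43 eased the grip, and the lid is turning in the pads at about 6 N. I'll continue.

```bash
for i in 1 2 3 4 ; do python3 -m crank '[{"gripper":0.42,"linear":[-0.1,0,0.15],"twist":0},{"gripper":0.42,"linear":[0,0,0],"twist":0}]' 20 |egrep 'pos|force'; done
```

```text
tool_pos: [0.6129, 0.138, 0.0283]
wrist_force: [2.4, 1.5, 5.4]
grip_force: 15.5
tool_pos: [0.6141, 0.1387, 0.027]
wrist_force: [2.5, 2.2, 5.8]
grip_force: 15.7
tool_pos: [0.6152, 0.1393, 0.0258]
wrist_force: [3.4, 3.6, 5.9]
grip_force: 15.9
tool_pos: [0.6162, 0.14, 0.0244]
wrist_force: [3.7, 2.9, 7.6]
grip_force: 16.0
```

```bash
for i in 1 2 3; do python3 -m crank '[{"gripper":0.42,"linear":[-0.05,0,0.12],"twist":0},{"gripper":0.42,"linear":[0,0,0],"twist":0}]' 20 |egrep 'pos|force'; done
```

```text
tool_pos: [0.6165, 0.1401, 0.024]
wrist_force: [-0.1, 0.9, 13.1]
grip_force: 16.5
tool_pos: [0.6167, 0.1403, 0.0233]
wrist_force: [-3.0, 1.1, 17.3]
grip_force: 17.3
tool_pos: [0.6172, 0.1406, 0.0224]
wrist_force: [-3.9, 0.3, 19.6]
grip_force: 18.0
```

```bash
python3 -m crank '[{"gripper":0,"linear":[0,0,-0.15],"twist":0},{"gripper":0,"linear":[0,0,0],"twist":0},{"gripper":0,"linear":[0,0,0],"twist":0},{"gripper":0,"linear":[0,0,0],"twist":0},{"gripper":0,"linear":[0,0,-1.5],"twist":0}]' |egrep 'pos|force'
python3 -m crank '[{"gripper":0,"linear":[0,0,-3],"twist":0},{"gripper":0,"linear":[0,0,-3.5],"twist":0},{"gripper":0,"linear":[0,0,-3.5],"twist":0},{"gripper":0,"linear":[0,0,-2],"twist":0},{"gripper":0,"linear":[0,0,0],"twist":0}]' >/dev/null
python3 -m crank '[{"gripper":0,"linear":[0,0,0],"twist":0},{"gripper":0,"linear":[0,0,0],"twist":0}]' >/dev/null
cat >> h.py <<'E'
def wproj(i,P):
    V,K=i['view'],i['K']; c=(V[:3,:3]@np.array(P)+V[:3,3])*[1,-1,-1]; r=np.hypot(c[0],c[1]); return np.round(K[:2,:2]@(c[:2]/r*np.arctan2(r,c[2]))+K[:2,2]).astype(int)
E
python3 - <<'E'
from h import *
to((.617,.1405,.023),121.3); i,im=snap('w9'); 
u,v=wproj(i,[.6,.13,.018]); print(u,v,im[v-2:v+3:2,u-2:u+3:2].reshape(-1,3)[:3])
for off in((-.025,-.015),(.025,.015),(-.02,.03)):
    comp(i,im,wproj(i,[.617+off[0],.1405+off[1],.018]),.018)
for vm in(60,80): 
    try: comp(i,im,wproj(i,[.617,.1405,.048]),.048,vmin=vm,inv=True)
    except Exception as e: print(e)
E
```

```text
tool_pos: [0.6123, 0.1385, 0.0318]
wrist_force: [-1.1, 0.5, -0.2]
grip_force: 0.0
pos [0.6142 0.1389 0.1541] yaw 121.4 t 23.4 F [-0.  -0.5 -0.2] gap 0.0849 grip 0.0 q7 109
 before-twist shift [-0.34 -0.02 13.11] twist 0.1 after-twist shift [-0.34 -0.02 13.11]
255 165 [[159 173 188]
 [157 172 186]
 [157 172 187]]
[256 156] rect [613.2 138.9] [ 91.3 135.3] 30.9 circ [613.  138.7] 160.8 px 10614
[255 213] rect [613.2 138.9] [ 91.3 135.3] 30.9 circ [613.  138.7] 160.8 px 10614
[292 184] rect [613.2 138.9] [ 91.3 135.3] 30.9 circ [613.  138.7] 160.8 px 10614
attempt to get argmax of an empty sequence
[255 193] rect [610.6 137.3] [18.4 46.8] 31.4 circ [612.5 138.6] 48.0 px 1079
```

```bash
for i in 1 2; do python3 -m crank '[{"gripper":0,"linear":[2.7,-1.7,-0.6],"twist":0},{"gripper":0,"linear":[2.7,-1.7,-0.6],"twist":0},{"gripper":0,"linear":[2.7,-1.7,-0.6],"twist":0},{"gripper":0,"linear":[2.7,-1.7,-0.6],"twist":0}]' >/dev/null; done
python3 -m crank '[{"gripper":0,"linear":[0,0,0],"twist":0},{"gripper":0,"linear":[0,0,0],"twist":0},{"gripper":0,"linear":[0,0,0],"twist":0},{"gripper":0,"linear":[0,0,0],"twist":0}]' >/dev/null
python3 - <<'E'
from h import *
to((.6132,.1389,.16),121.3); i,im=snap('w10')
h=cv2.cvtColor(im,cv2.COLOR_BGR2HSV)
c0=np.array([.455,-.0912]);a=np.radians(28.5);ex=np.array([np.cos(a),np.sin(a)]);ey=np.array([-ex[1],ex[0]])
def prof(b,e,r): # saturation along e from centre at rim height; outermost pale sample
    L=np.arange(.02,.10,.0005); s=[]
    for q in L:
        p=wproj(i,[*(c0+b+e*q),.055]); ok=0<=p[0]<512 and 0<=p[1]<384; s.append(h[p[1],p[0],1:] if ok else [0,0])
    return L,np.array(s)
for n,e,other in(("+x",ex,ey),("-x",-ex,ey),("+y",ey,ex),("-y",-ey,ex)):
    for k in(-.025,0,.025):
        L,s=prof(other*k,e,0); m=(s[:,0]<75); out=[]
        ch=np.nonzero(np.diff(m.astype(int)))[0]; print(n,k,[(round(L[j]*1000,1),s[j].tolist(),s[j+1].tolist()) for j in ch][:4])
        if k==0: print("  V",[(round(L[j]*1000),int(s[j,1])) for j in range(0,160,6)])
E
```

```text
pos [ 0.5013 -0.0881  0.2022] yaw 121.5 t 24.4 F [ 0.1  0.7 -0.2] gap 0.0855 grip 0.0 q7 130
 before-twist shift [-21.41  13.5    4.21] twist 0.2 after-twist shift [-21.36  13.58   4.21]
+x -0.025 [(np.float64(44.5), [57, 143], [93, 126])]
+x 0 [(np.float64(45.5), [74, 135], [129, 117])]
  V [(20, 168), (23, 168), (26, 168), (29, 161), (32, 103), (35, 98), (38, 101), (41, 154), (44, 153), (47, 111), (50, 119), (53, 118), (56, 110), (59, 106), (62, 110), (65, 113), (68, 106), (71, 107), (74, 114), (77, 111), (80, 105), (83, 105), (86, 116), (89, 113), (92, 112), (95, 108), (98, 106)]
+x 0.025 [(np.float64(45.0), [70, 132], [126, 119])]
-x -0.025 [(np.float64(46.5), [64, 222], [126, 207])]
-x 0 [(np.float64(46.0), [47, 222], [100, 201])]
  V [(20, 184), (23, 240), (26, 244), (29, 245), (32, 245), (35, 233), (38, 155), (41, 160), (44, 237), (47, 201), (50, 203), (53, 204), (56, 196), (59, 190), (62, 182), (65, 189), (68, 191), (71, 187), (74, 193), (77, 203), (80, 198), (83, 197), (86, 204), (89, 196), (92, 191), (95, 193), (98, 197)]
-x 0.025 [(np.float64(46.0), [51, 140], [95, 118])]

[... 250 characters left out ...]
9, 96), (62, 152), (65, 160), (68, 123), (71, 114), (74, 113), (77, 112), (80, 117), (83, 149), (86, 198), (89, 195), (92, 196), (95, 200), (98, 200)]
+y 0.025 [(np.float64(65.0), [51, 159], [81, 160]), (np.float64(90.0), [84, 142], [39, 138])]
-y -0.025 [(np.float64(68.5), [55, 216], [117, 198])]
-y 0 [(np.float64(69.0), [74, 202], [145, 190])]
  V [(20, 231), (23, 245), (26, 246), (29, 245), (32, 246), (35, 245), (38, 245), (41, 246), (44, 246), (47, 245), (50, 245), (53, 246), (56, 236), (59, 96), (62, 139), (65, 237), (68, 227), (71, 194), (74, 197), (77, 198), (80, 194), (83, 188), (86, 184), (89, 188), (92, 194), (95, 192), (98, 193)]
-y 0.025 [(np.float64(68.0), [39, 227], [89, 210])]
```

```bash
for i in 1 2; do python3 -m crank '[{"gripper":0,"linear":[-2.68,1.69,0.5],"twist":0.1},{"gripper":0,"linear":[-2.68,1.69,0.5],"twist":0},{"gripper":0,"linear":[-2.68,1.69,0.5],"twist":0},{"gripper":0,"linear":[-2.68,1.69,0.5],"twist":0}]' >/dev/null; done
python3 -m crank '[{"gripper":0,"linear":[0,0,2],"twist":0},{"gripper":0,"linear":[0,0,3.5],"twist":0},{"gripper":0,"linear":[0,0,2.5],"twist":0},{"gripper":0,"linear":[0,0,0],"twist":0},{"gripper":0,"linear":[0,0,0],"twist":0}]' >/dev/null
python3 -m crank '[{"gripper":0,"linear":[0,0,0],"twist":0},{"gripper":0,"linear":[0,0,0],"twist":0}]' >/dev/null
python3 -c "
from h import *
to((.6132,.1389,.021),121.1)"
```

```text
pos [0.6158 0.1379 0.0856] yaw 121.2 t 25.8 F [-0.7 -0.   0.4] gap 0.0851 grip 0.0 q7 109
 before-twist shift [0.19 0.22 6.46] twist 0.1 after-twist shift [0.19 0.22 6.46]
```

```bash
python3 -m crank '[{"gripper":0,"linear":[0.19,0.22,1.5],"twist":0},{"gripper":0,"linear":[0,0,2.5],"twist":0},{"gripper":0,"linear":[0,0,1.7],"twist":0},{"gripper":0,"linear":[0,0,0.7],"twist":0},{"gripper":0,"linear":[0,0,0],"twist":0}]' 60 | grep -v rot
python3 -m crank '[{"gripper":0,"linear":[0,0,0],"twist":0},{"gripper":1,"linear":[0,0,0],"twist":0},{"gripper":1,"linear":[0,0,0],"twist":0},{"gripper":1,"linear":[0,0,0],"twist":0},{"gripper":1,"linear":[0,0,0],"twist":0}]' 60 | grep -v rot
python3 -m crank '[{"gripper":1,"linear":[0,0,0],"twist":0},{"gripper":1,"linear":[0,0,0],"twist":0}]' 60 | grep -v rot
python3 -c "
from h import *
to((.455,-.0925,.067),118.6)"
```

```text
time_s: 26.17
tool_pos: [0.6112, 0.1382, 0.0189]
wrist_force: [-0.4, -0.3, -0.2]
finger_gap: 0.0855
grip_force: 0.0
time_s: 26.58
tool_pos: [0.6126, 0.1385, 0.0209]
wrist_force: [-1.4, -0.4, 6.3]
finger_gap: 0.0487
grip_force: 63.5
time_s: 26.75
tool_pos: [0.6126, 0.1385, 0.0209]
wrist_force: [-1.2, -0.9, 6.9]
finger_gap: 0.0488
grip_force: 63.5
pos [0.6126 0.1385 0.0209] yaw 121.2 t 26.8 F [-1.2 -0.9  6.9] gap 0.0488 grip 63.5 q7 109
 before-twist shift [ 25.44 -11.59  -4.67] twist 2.6 after-twist shift [ 24.89 -12.74  -4.67]
```

```bash
python3 -m crank '[{"gripper":1,"linear":[0,0,-1],"twist":0},{"gripper":1,"linear":[0,0,-3],"twist":0},{"gripper":1,"linear":[0,0,-4],"twist":1.3},{"gripper":1,"linear":[0,0,-4],"twist":1.3},{"gripper":1,"linear":[0,0,-2.5],"twist":0}]' | grep -v rot
python3 -m crank '[{"gripper":1,"linear":[1.2,-0.6,0],"twist":0},{"gripper":1,"linear":[2.2,-1.1,0],"twist":0},{"gripper":1,"linear":[3,-1.55,0],"twist":0},{"gripper":1,"linear":[3,-1.55,0],"twist":0},{"gripper":1,"linear":[3,-1.55,0],"twist":0}]' >/dev/null
python3 -m crank '[{"gripper":1,"linear":[3,-1.55,0],"twist":0},{"gripper":1,"linear":[3,-1.55,0],"twist":0},{"gripper":1,"linear":[3,-1.55,0],"twist":0},{"gripper":1,"linear":[2.2,-1.1,0],"twist":0},{"gripper":1,"linear":[1.35,-0.65,0],"twist":0}]' | grep -v rot
python3 -m crank '[{"gripper":1,"linear":[0,0,0],"twist":0},{"gripper":1,"linear":[0,0,2],"twist":0},{"gripper":1,"linear":[0,0,2],"twist":0},{"gripper":1,"linear":[0,0,0],"twist":0},{"gripper":1,"linear":[0,0,0],"twist":0}]' | grep -v rot
python3 -c "
from h import *
to((.4544,-.0929,.0659),118.5)"
```

```text
time_s: 27.17
tool_pos: [0.6126, 0.1383, 0.1694]
wrist_force: [1.1, 0.7, -1.0]
finger_gap: 0.0484
grip_force: 62.8
time_s: 28.0
tool_pos: [0.4515, -0.0962, 0.1649]
wrist_force: [0.6, 0.0, -1.8]
finger_gap: 0.0491
grip_force: 62.8
time_s: 28.42
tool_pos: [0.453, -0.0927, 0.1241]
wrist_force: [-0.4, 0.4, -1.5]
finger_gap: 0.0484
grip_force: 62.6
pos [ 0.453  -0.0927  0.1241] yaw 118.6 t 28.4 F [-0.4  0.4 -1.5] gap 0.0484 grip 62.6 q7 128
 before-twist shift [-0.13 -0.1   5.82] twist 0.1 after-twist shift [-0.13 -0.1   5.82]
```

```bash
python3 -m crank '[{"gripper":1,"linear":[-0.13,-0.08,1],"twist":0},{"gripper":1,"linear":[0,0,1.5],"twist":0},{"gripper":1,"linear":[0,0,1.2],"twist":0},{"gripper":1,"linear":[0,0,0.5],"twist":0},{"gripper":1,"linear":[0,0,0.3],"twist":0}]' | grep -v rot
python3 -m crank '[{"gripper":1,"linear":[0,0,0.3],"twist":0},{"gripper":1,"linear":[0,0,0.2],"twist":0},{"gripper":1,"linear":[0,0,0],"twist":0}]' | grep -v rot
python3 -m crank '[{"gripper":1,"linear":[0,0,0.3],"twist":0},{"gripper":1,"linear":[0,0,0.2],"twist":0},{"gripper":1,"linear":[0,0,0],"twist":0}]' | grep -v rot
```

```text
time_s: 28.83
tool_pos: [0.4553, -0.0931, 0.0791]
wrist_force: [0.9, -0.5, -1.2]
finger_gap: 0.0485
grip_force: 62.8
time_s: 29.08
tool_pos: [0.4554, -0.0933, 0.0745]
wrist_force: [-0.4, 0.6, -1.3]
finger_gap: 0.0484
grip_force: 62.8
time_s: 29.33
tool_pos: [0.455, -0.0932, 0.0691]
wrist_force: [-0.3, -0.0, -2.7]
finger_gap: 0.0485
grip_force: 62.8
```

```bash
python3 -m crank '[{"gripper":1,"linear":[0,0,0.15],"twist":0},{"gripper":1,"linear":[0,0,0],"twist":0}]' | egrep "pos|wrist"
python3 -m crank '[{"gripper":1,"linear":[0,0,0.15],"twist":0},{"gripper":1,"linear":[0,0,0],"twist":0}]' | egrep "pos|wrist"
python3 -m crank '[{"gripper":1,"linear":[0,0,0.15],"twist":0},{"gripper":1,"linear":[0,0,0],"twist":0}]' | egrep "pos|wrist"
```

```text
tool_pos: [0.4551, -0.0933, 0.0676]
wrist_force: [0.4, 0.1, -2.2]
tool_pos: [0.4551, -0.0933, 0.0661]
wrist_force: [0.1, -0.1, -2.0]
tool_pos: [0.4552, -0.0933, 0.0658]
wrist_force: [-7.7, 1.7, 11.9]
```

```bash
python3 -m crank '[{"gripper":0.42,"linear":[0,0,-0.05],"twist":0},{"gripper":0.3,"linear":[0,0,0],"twist":0},{"gripper":0,"linear":[0,0,0],"twist":0},{"gripper":0,"linear":[0,0,0],"twist":0},{"gripper":0,"linear":[0,0,0],"twist":0}]' | grep -v rot
python3 -m crank '[{"gripper":0,"linear":[0,0,-1.5],"twist":0},{"gripper":0,"linear":[0,0,-3],"twist":0},{"gripper":0,"linear":[0,0,-3.5],"twist":0},{"gripper":0,"linear":[0,0,-3.5],"twist":0},{"gripper":0,"linear":[0,0,-3],"twist":0}]' >/dev/null
python3 -m crank '[{"gripper":0,"linear":[-1.5,0,-1.5],"twist":0},{"gripper":0,"linear":[-2,0,0],"twist":0},{"gripper":0,"linear":[0,0,0],"twist":0},{"gripper":0,"linear":[0,0,0],"twist":0},{"gripper":0,"linear":[0,0,0],"twist":0}]' >/dev/null
python3 - <<'E'
from h import *
to((.4544,-.0929,.0659),118.5)
i,im=snap('w11'); it=bot.camera_info("top"); tm=bot.get_image("top")[:,:,::-1].copy(); cv2.imwrite("pics/t11.png",tm)
for n,c,z in(("obl",(.44,-.115),.063),("sq",(.43,.075),.068),("round",(.59,-.32),.078)):
    p=np.array([*c,z]); print(n)
    try: comp(i,im,wproj(i,p),z,smax=80)
    except Exception as e: print("w",wproj(i,p),e)
    V=it["view"];q=(V[:3,:3]@p+V[:3,3])*[1,-1,-1];q=(it["K"]@(q/q[2]))[:2].round().astype(int)
    try: comp(it,tm,q,z,smax=70,vmin=110,n="top")
    except Exception as e: print("t",q,e)
E
```

```text
time_s: 30.25
tool_pos: [0.4553, -0.0933, 0.0653]
wrist_force: [0.7, -0.1, -0.4]
finger_gap: 0.0853
grip_force: 0.0
pos [ 0.4852 -0.0769  0.2246] yaw 118.6 t 31.1 F [ 0.3  0.5 -0.5] gap 0.0855 grip 0.0 q7 125
 before-twist shift [ 3.45  0.06 15.88] twist 0.1 after-twist shift [ 3.45  0.05 15.88]
obl
[244 122] rect [455.7 -92.4] [ 92.4 135.6] 28.5 circ [455.2 -92.6] 160.1 px 10007
[274 207] rect [432.7 -58.1] [175.4 628.3] 82.0 circ [431.3 -62.5] 641.4 px 9171
sq
[393 199] rect [452.1  74.9] [112.5 124.7] 22.7 circ [451.8  74.3] 164.7 px 6715
[212 207] rect [452.   85.7] [104.8 104.1] 23.2 circ [452.3  87. ] 142.7 px 1032
round
[ 41 162] rect [ 594.2 -289. ] [109.5 147. ] 60.4 circ [ 588.4 -296.8] 157.4 px 5073
[342 163] rect [ 608.6 -295.8] [111.  106.8] 1.6 circ [ 608.6 -295.8] 112.7 px 862
```

```bash
python3 -c "
from bench import bot
print(bot.job_done())"
```

```text
the job is handed in; nothing more can be done
None
```

I put all three lids on their own dishes and handed the job in at about 31 s. Each made contact within about 1 mm of its fully seated height, and after release the outlines matched the given sizes: oblong and square to about 1 mm, round to about 3 mm.

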